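Fit the idler roller and hold the belt tensioner wound to its stop

TASK

Lift the smaller of the two rollers out of the bin and set it down over the upright spindle at the end of the belt tensioner's arm, fully down on its shoulder. Then swing the arm forward (counter-clockwise seen from above) against its spring until it is fully against its far stop, and finish still holding it there, with the roller on its spindle, so that a belt could be slipped on: it springs back if let go. Leave the larger roller in the bin and the things lying round about where they are.

Things in the scene. Friction and masses are not known exactly. Their poses are not given: they have to be found in the camera images.
- tension_arm (a joint): swing of the sprung aluminium tensioner arm about its vertical pivot, rad: 0 at rest (the spring keeps it there), 0.9 against the forward stop; grows counter-clockwise seen from above. Pushing at the spindle takes about 4 N to start and 8.5 N at the stop; let go, it swings back to 0.
- pivot (a point): a point on the vertical pivot axis of the tensioner, 42 mm above the bare bench, on the top face of the arm. The tensioner is a black steel base plate 100x90x12 mm, fixed to the bench, with pivot post, coil spring and two short stop pins. x and y axes are those of the base. A nut 16 mm wide stands 6 mm above the point.
- spindle (a point): centre of the shoulder's top face at the foot of the steel spindle near the arm's free end, 47 mm above the bench and 100 mm from the pivot axis; it moves with the arm, z up. The upright spindle, 10 mm in diameter, rises 26 mm from here, with a conical tip over the top 5 mm. The shoulder is 18 mm in diameter and 5 mm high on the flat arm, which is 22 mm wide and 10 mm thick (32 to 42 mm above the bench). The seated roller rests on this face, its centre 15 mm above the point.
- roller_center (a point): centre of the smaller roller, the one to fit: a black ring 36 mm in outer diameter, 30 mm high, 0.06-0.11 kg, with a 14 mm bore right through along its z axis. It lies flat on the bin floor with the bore upright.
- big_roller_center (a point): centre of the larger roller, which stays in the bin: same make, 52 mm in diameter, 30 mm high, 22 mm bore. Which end of the bin each roller lies in varies.
- bin_in (a point): centre of the inner floor (6 mm above the bench) of the open grey bin, 115 mm (x) by 170 mm (y) outside, 34 mm high, walls 4 mm, fixed to the bench; axes along its sides. The rollers lie about 38 mm either side of the centre along y, so the fingers have most room along the bin's x.
- bottle_oil_center (a point): centre of a standing oil bottle, 34 mm in diameter, 82 mm high; bystander
- loupe_center (a point): centre of a black inspection loupe, 49 mm in diameter, 30 mm high; bystander
- go_gauge_center (a point): centre of a plug gauge lying on the bench, 17x70x17 mm, steel pin with a red handle; bystander
Mind the look-alikes: they are no part of the job. Leave any green or yellow look-alike of the part that bears roller_center alone.

How it is judged (in metres and radians):
On the way, in this order (a step that is already met when the one before it is completed fails the run):
1. the smaller roller is lifted clear of the bin (height (world z) of roller_center above 0.07 m), for 0.1 s.
2. the smaller roller sits fully down on the spindle's shoulder, the arm not yet wound (horizontal distance between roller_center and spindle below 0.006 m and z of roller_center in the frame of spindle between 0.011 and 0.019 m and angle between roller_center's own z axis and vertical below 0.15 rad and value of joint tension_arm below 0.3 rad), for 0.2 s.
3. the arm is wound to its stop with the roller on it (horizontal distance between roller_center and spindle below 0.006 m and z of roller_center in the frame of spindle between 0.011 and 0.019 m and angle between roller_center's own z axis and vertical below 0.15 rad and value of joint tension_arm above 0.84 rad), for 0.3 s.
At the end, for the whole second after the job is handed in: Smaller roller seated (axis within 6 mm of the spindle, centre 11-19 mm above the shoulder, tilt under 0.15 rad), arm within 0.06 rad of its stop at 0.9 rad, robot still pressing roller or arm with over 1 N, larger roller in the bin (all of step 3 and (contact force between any of the fingers, the arm and roller above 1 N or contact force between any of the fingers, the arm and tension_arm above 1 N) and x of big_roller_center in the frame of bin_in between -0.055 and 0.055 m and y of big_roller_center in the frame of bin_in between -0.085 and 0.085 m and height (world z) of big_roller_center below 0.04 m); the arm keeps its last pose, push and grip.
It fails at once if the larger roller is lifted out of the bin (height (world z) of big_roller_center above 0.06 m).
It fails at once if the bottle oil is moved more than 30 mm (distance of bottle_oil_center from where it was at the start of the episode above 0.03 m).
It fails at once if the loupe is moved more than 30 mm (distance of loupe_center from where it was at the start of the episode above 0.03 m).
It fails at once if the go gauge is moved more than 30 mm (distance of go_gauge_center from where it was at the start of the episode above 0.03 m).
It also fails if it takes over 45 s, if anything falls off the work surface, if the arm or the gripper's body presses on something with over 40 N, if the wrist force passes 120 N, or if a joint passes its speed limit or range.

ROBOT

A 6-joint arm with a two-finger parallel gripper is mounted at the origin on a cart in front of the work surface, level with it; the furniture and walls round the work are solid. World frame = base frame: x ahead of the robot, y to its left, z up, the work surface at z = 0. Lengths are in mm, angles in rad, forces in N, time in s.
With the tool pointing down it reaches from about 275 to 825 mm from the base axis. Payload 4.9 kg.
Tool frame: the origin (TCP) lies at the very end of the fingers, on their centre line; the grasp point (between the pads) lies 19 mm behind it; z points along the fingers, y is the line along which they close (so a half turn about z gives the same grasp; the last joint's range is limited). The gripper opens to 85 mm and grips with 20 to 120 N. Pads are 22 mm wide; open, the fingers measure 114 mm over their backs; the gripper's body (76 mm by 85 mm) begins 54 mm behind the grasp point. The pads swing forward as they close: fully open they stand 13 mm farther back than shut.
Start: joints at [1.13, 0.326, -0.193, 1.052, 0, 1.437], TCP at [166.1, 524.337, 231.281] pointing down, gripper open.
Joint ranges: [-2.65, 2.65], [-0.97, 1.79], [-1.3, 1.35], [-1.93, 2.1], [-1.47, 1.37], [-3.14, 3.14]. Speed limits (rad/s): [2.57, 2.57, 3.14, 3.14, 3.14, 3.14].

INTERFACE

Orientations are given as [roll, pitch, yaw] about the fixed x, y, z axes, in that order (R = Rz(yaw) Ry(pitch) Rx(roll)).
In Python, from cell import manip gives the robot as it stands.
- The arm moves only by the tool drive_tool, never from a script. Its argument "commands" is a list of rows, each a list of 5 numbers: the finger opening in m, from 0 to 0.0854, then the shift along the tool's x, y, z in m, then the turn about the tool's z in rad. In form: [[hand, x, y, z, yaw], ...]. A call has 1 to 12 rows; each row shifts and turns the commanded pose from where the row before left it, along the tool's axes as they then stand; what a row does not reach is not made up. A row lasts 1/8 s, in which the tool goes at most 62.5 mm and 10.7 degrees, less where a joint would pass 70% of its speed; a pose out of reach is approached as far as the arm can. A call is refused whole if a number of a shift passes 0.0625 or a number of a turn 0.188, either way. A call with a gripper value outside its range is refused whole. The fingers move at their own pace and stop on an object; "grip_force" is the grip in N (left out, the last holds). Time passes only in rows, so rows that do not move let the fingers close. It gives the time, the measured TCP pose, the force, the opening and the grip force at its end, in the units of the state.
- manip.read_state(): the state, without advancing time (a new reading comes with each control period).
- manip.capture(name): name is "scene" or "top" or "wrist"; returns (picture, depth): 384x512x3 uint8, red, green, blue; 384x512 float32, mm along the optical axis (not along the pixel's ray), 0 where there is no reading.
- manip.calibration(name): a dict with "mtx" (3x3 intrinsics, pixels), "D" ([k1, k2, p1, p2, k3] as OpenCV has them; the pictures are not rectified), "origin" and "rotation" of the camera in the world; the wrist camera has in their place "tool_from_camera" (4x4, takes a point from camera to tool coordinates, whose origin is the TCP and whose axes are the flange's). Camera axes: x right, y down, z forward; pixel columns grow to the right and rows downward; lengths in mm; the calibration is good to about 2 mm. A picture is of the moment at which its call begins: read the wrist's pose just before it. calibration takes no time and is no camera call.
- manip.hand_in(): hands the job in; it is judged then, once.
The state is a dict: "t": time; "joint_pos": joint angles; "qvel": joint speeds; "joint_torque": joint torques, N m; "tcp_pos": TCP position; "tcp_rot": TCP orientation; "ft_force": force on the tool from outside, world axes, zero at the start; "wrist_torque": the same for the moment, N m; "gripper_width": finger opening in mm; "grasp_force": force on a finger pad.
Only numpy, scipy, OpenCV 4.12 (cv2) and the standard library are available. Lean on these libraries where they do the work, as an engineer would, in place of code of your own. Each camera call takes 0.05 s, during which the arm holds its last target. There are 200 camera calls.

## Working session

There is one attempt and no reset: what is moved stays moved. The work goes in short steps, Python scripts to look and compute and a tool call to move; the robot and the scene stay as the last step left them, time stands still between calls to the robot, and variables do not carry over. Pictures are saved under pics/ and viewed, at most 10 in all, crops included, and the job is handed in when it is done.

Besides the shell and the picture viewer there is one more tool, called after ">>>" as name(argument=value, ...) on one line, values as JSON. drive_tool: Moves the arm, as the interface text tells. Its arguments: {"type":"object","properties":{"commands":{"type":"array"},"grip_force":{"type":"number"}},"required":["commands"]}

```bash
mkdir -p pics; cat > h.py <<'E'
import numpy as np, cv2
from cell import manip
from scipy.spatial.transform import Rotation as Ro
def snap(n,fn=None):
    s=manip.read_state(); im,d=manip.capture(n); c=manip.calibration(n)
    if n=="wrist":
        T=np.eye(4);T[:3,:3]=Ro.from_euler('xyz',s['tcp_rot']).as_matrix();T[:3,3]=s['tcp_pos']
        T=T@np.array(c['tool_from_camera'])
    else:
        T=np.eye(4);T[:3,:3]=c['rotation'];T[:3,3]=c['origin']
    if fn: cv2.imwrite(fn,im[:,:,::-1])
    return im,d,np.array(c['mtx'],float),np.array(c['D'],float),T
def cloud(d,K,D,T):
    h,w=d.shape
    v,u=np.mgrid[:h,:w]
    p=cv2.undistortPoints(np.stack([u,v],-1).reshape(-1,1,2).astype(np.float64),K,D).reshape(h,w,2)
    P=np.dstack([p*d[...,None],d])
    W=P@T[:3,:3].T+T[:3,3]; W[d<=0]=np.nan
    return W
E
python3 - <<'E'
from h import *
print(manip.read_state())
for n in("top","scene"):
    im,d,K,D,T=snap(n,f"pics/{n}.png"); W=cloud(d,K,D,T); np.savez(f"{n}.npz",im=im,W=W)
    print(n,K.tolist(),T.tolist())
a=cv2.imread("pics/top.png")
E
```

```text
{'t': 0.0, 'joint_pos': array([ 1.12979708e+00,  3.26936266e-01, -1.93601298e-01,  1.05199795e+00,
       -2.80851444e-05,  1.43660023e+00]), 'qvel': array([ 0.00082533,  0.00010085,  0.0006    , -0.00043638, -0.00083644,
       -0.00188334]), 'joint_torque': array([-2.61691006e-03, -4.43402624e+01,  2.62442082e+01,  1.56575942e-02,
       -3.28661654e-04, -2.21316725e-06]), 'tcp_pos': array([165.84762235, 523.77935551, 230.49937429]), 'tcp_rot': array([-3.13986534e+00, -2.04860217e-04,  2.83478935e+00]), 'ft_force': array([-0.0160792 ,  0.11239579,  0.15721559]), 'wrist_torque': array([-0.00507095,  0.0074793 , -0.00248291]), 'grasp_force': 0.0, 'gripper_width': 85.26809954037597}
top [[485.2166012585136, 0.0, 263.06788348250456], [0.0, 485.2166012585136, 190.9566150256068], [0.0, 0.0, 1.0]] [[-2.955884706945126, 0.012360271965624836, -1.5981264872228214, 380.76800282096906], [-2.955884706945126, 0.012360271965624836, -1.5981264872228214, -149.68395367963782], [-2.955884706945126, 0.012360271965624836, -1.5981264872228214, 981.5874191170451], [0.0, 0.0, 0.0, 1.0]]
scene [[402.4262420474101, 0.0, 252.3432076328586], [0.0, 402.4262420474101, 194.1388588084777], [0.0, 0.0, 1.0]] [[-2.123928531796974, -0.011669351209149692, -0.8965600610873574, -19.451927168036995], [-2.123928531796974, -0.011669351209149692, -0.8965600610873574, -571.0458659881431], [-2.123928531796974, -0.011669351209149692, -0.8965600610873574, 519.7789226048968], [0.0, 0.0, 0.0, 1.0]]
```

View pics/top.png

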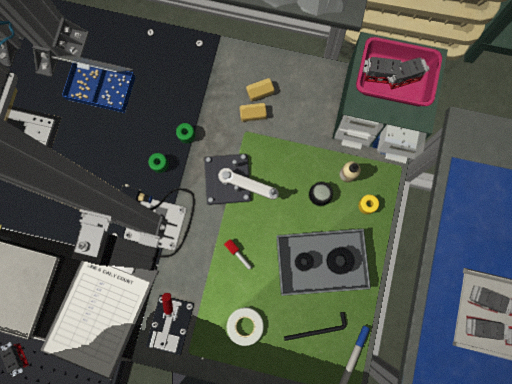

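View pics/scene.png

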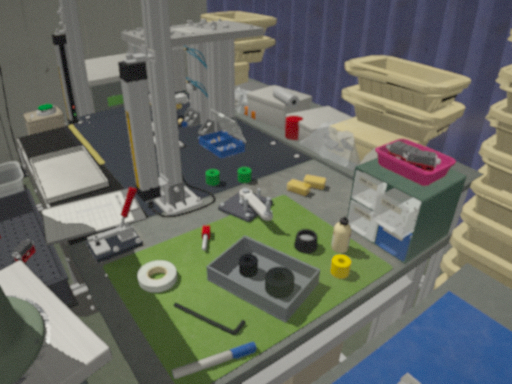

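The top picture shows the bin at (323,262), with the small roller at (304,262) and the big one at (342,260). The tensioner pivot is at (226,177) and the spindle near (274,190). The loupe is at (320,193), the bottle at (350,171) and the gauge at (238,253). The camera rotation is given as roll-pitch-yaw, so I'll fix the helper for that.

```bash
sed -i "s/T\[:3,:3\]=c\['rotation'\]/T[:3,:3]=(lambda r: r if r.size==9 else Ro.from_euler('xyz',r).as_matrix())(np.array(c['rotation'],float))/" h.py
python3 - <<'E'
from h import *
im,d,K,D,T=snap("top"); W=cloud(d,K,D,T); np.savez("top.npz",im=im,W=W)
for n,(u,v) in dict(green=(265,310),small_edge=(296,262),bore=(304,262),small2=(304,254),big=(332,260),binfloor=(322,262),pivot=(226,177),arm=(250,184),tip=(274,190),loupe=(320,193),bottle=(350,171),gauge=(238,253)).items():
    print(n,W[v,u].round(1))
Z=W[...,2]
b=np.nanmedian(Z[300:320,260:280]);print("bench",b)
def reg(u0,u1,v0,v1,z0,z1):
    m=np.zeros(Z.shape,bool);m[v0:v1,u0:u1]=1;m&=(Z>z0)&(Z<z1);return m
for n,a in dict(bin=(270,380,225,300,28,40),small=(290,318,248,276,28,44),big=(322,362,240,280,28,44),arm=(215,285,165,205,37,62),spindle=(262,285,180,205,52,85),base=(200,260,145,210,6,18),loupe=(300,340,175,210,20,45),bottle=(335,370,150,190,50,95)).items():
    m=reg(*a);P=W[m];
    if len(P)<3: print(n,'none');continue
    (c,s,an)=cv2.minAreaRect(P[:,:2].astype(np.float32)); print(n,len(P),np.round(c,1),np.round(s,1),round(an,1),'z',np.percentile(P[:,2],[5,50,95]).round(1),'mean',P.mean(0).round(1))
c=cv2.resize(im[140:300,190:380],None,fx=4,fy=3.75,interpolation=cv2.INTER_CUBIC);cv2.imwrite("pics/c1.png",cv2.resize(im[140:300,190:380],(760,600)[0:2] and (712,600),interpolation=cv2.INTER_CUBIC)[:,:,::-1])
E
```

```text
green [ 327.7 -139.9    2.6]
small_edge [ 417.6 -202.4   36.6]
bore [ 418.3 -220.     6.5]
small2 [ 432.5 -218.6   34.8]
big [ 419.5 -271.8   36.5]
binfloor [ 417.3 -255.6    6.5]
pivot [586.1 -70.9  49.9]
arm [ 571.9 -117.5   43.9]
tip [ 552.3 -163.9   76.3]
loupe [ 554.  -257.    20.6]
bottle [ 586.7 -311.3   68.4]
gauge [439.3 -89.6  13.4]
bench 2.844314024170444
bin 1363 [ 417.7 -254. ] [116.6 169.5] 2.7 z [32.6 36.6 39.3] mean [ 418.2 -262.8   36.4]
small 230 [ 418.1 -218.9] [33.  32.6] 87.5 z [34.  36.9 39.7] mean [ 417.9 -218.8   36.9]
big 479 [ 417.6 -289. ] [50.1 49.8] 85.5 z [33.1 36.8 39.7] mean [ 418.  -288.8   36.6]
arm 706 [ 570.9 -113.3] [125.   32.7] 64.7 z [39.7 43.3 49.1] mean [ 574.4 -110.5   43.6]
spindle 29 [ 553.  -162.2] [7.8 9.2] 88.4 z [52.9 69.9 75.9] mean [ 552.3 -162.    68.3]
base 1673 [597.1 -79.8] [111.6 134.7] 89.6 z [ 8.  12.9 16. ] mean [591.3 -68.6  12.7]
loupe 317 [ 554.6 -258.4] [43.6 43.5] 90.0 z [20.3 28.9 35.3] mean [ 553.7 -258.8   27.7]
bottle 242 [ 593.1 -317. ] [33.1 31.1] 84.7 z [53.5 62.5 79.7] mean [ 590.7 -315.1   65.3]
```

View pics/c1.png

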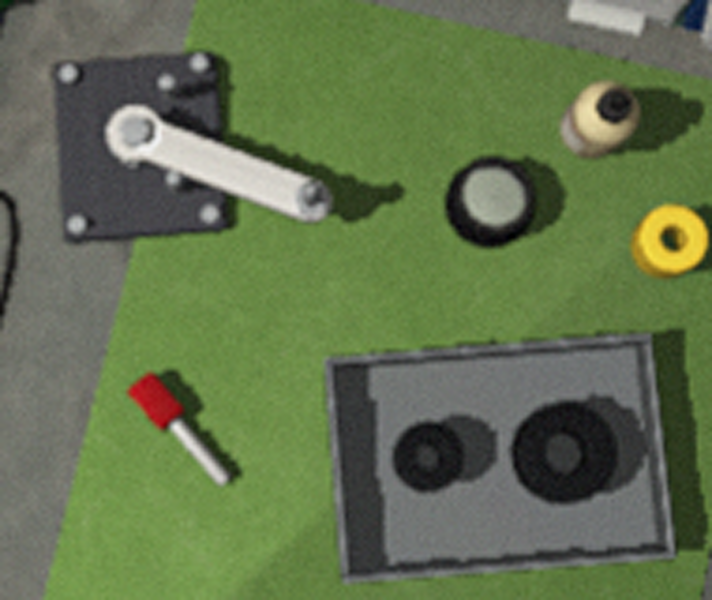

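```bash
python3 - <<'E'
from h import *
sc=snap("scene");W2=cloud(*sc[1:]);W1=np.load("top.npz")['W']
c=manip.calibration("scene");print(c['origin'],c['rotation'])
P=np.vstack([W1.reshape(-1,3),W2.reshape(-1,3)]);P=P[np.isfinite(P[:,0])]
# max height map 40mm cells, rows x, cols y
print("cols y",list(range(640,-420,-40)))
for x in range(1000,-40,-40):
    r=[]
    for y in range(640,-420,-40):
        m=(abs(P[:,0]-x)<20)&(abs(P[:,1]-y)<20)
        r.append("%4d"%np.percentile(P[m,2],98) if m.sum()>2 else "   .")
    print(x,"".join(r))
E
```

```text
[ -19.45192717 -571.04586599  519.7789226 ] [-2.12392853 -0.01166935 -0.89656006]
cols y [640, 600, 560, 520, 480, 440, 400, 360, 320, 280, 240, 200, 160, 120, 80, 40, 0, -40, -80, -120, -160, -200, -240, -280, -320, -360, -400]
1000    .  -5  13   .   . 319 319 321 321 320 325   4   .   .   .   .   .   .   .   . -64 -63 -46 -31 -34 -61 -70
960    .   .  -3 219   . 334 328 334 321 320 319   4   4   4   4   2   .   .   .   .   .   .-798-794 -70 -70 -74
920    .   .   .   0 320 332 319 322 321 320 318   4   4   4   4   4   3   4   3   2   .   .   .   .   .   .   .
880   -3   .   .   . 321 322 321 321 322 318 318   4   4   4   4   4   5   4   4   4   4   4   4   .   .   .   .
840    .  -2  -3   .   . 323 322 321 322 320  99  76  59  38   4   4   4   4   4   4   4   4   4   4 152 153   .
800    .   .  -3   4   .   . 320 320 321 320 104 106 103  93   4   4   4   4   4  24  24   4   4   4 186 187 187
760    0   .   . 320 333 301  10  12 321 321  25  26  26  21   4   4   4   3   4  25  24   4   4   4 193 195 194
720    0  -1   0 325 332 328 328  13 309 313   4   4   4   4   4  30  31   4   
[... 1363 characters left out ...]
 6   6   6  15  17   2 -11
200    .-191-194-195-190-155-157-191-191-190-190-114   5   .   .   3   4   3   3   4   5   6   5  17  11   . -11
160    .   .   .   .-192-193-191-192-191-192-190-118   1   0   0  -1   0   0   0   0   0   0   0  13   .   .-103
120    .   .   .   .   .   .   .   .-791-789   .   .   0   0   0   0   8   0   0   0   0   .   0   .   .   .   .
80    .   .   .   .   .   .   .-796-789-792-791-714  -2   0   6  12  85  88  10   0   0   .   .   .   .   .   .
40    .   .   .   .   .   .   .-795-793-792-791-789   .   .   .   .   .  94  60   6   0   .   .   .   .   .   .
0    .   .   .   .   .   .   .   .   .   .   .   .   .   .   .   .   .   .  37   9   .   .   .   .   .   .   .
```

>>> drive_tool(commands=[[0.06,0,-0.052,0,0],[0.06,0,-0.052,0,0],[0.06,0,-0.052,0,0],[0.06,0,-0.052,0,0],[0.06,0,-0.052,0,0],[0.06,0,0,0,0]])

```text
t: 0.95
tcp_pos: [86.0, 273.5, 230.9]
tcp_rot: [-3.14, -0.0, 2.834]
ft_force: [0.4, 0.4, 0.0]
gripper_width: 59.9
grasp_force: 0.0
```

```bash
python3 - <<'E'
from h import *
out=[]
for n in("scene","top"):
    s=snap(n);out.append(cloud(*s[1:]).reshape(-1,3))
P=np.vstack(out);P=P[np.isfinite(P[:,0])]
r=np.hypot(P[:,0],P[:,1]);a=np.degrees(np.arctan2(P[:,1],P[:,0]))
for k in range(90,-50,-10):
    l=[]
    for z0,z1 in((130,200),(200,300),(300,450),(450,700)):
        m=(a<=k)&(a>k-10)&(P[:,2]>z0)&(P[:,2]<z1)&(r>150);l.append(round(float(np.sort(r[m])[min(5,m.sum()-1)])) if m.sum() else None)
    print(k,l)
E
```

```text
90 [None, None, None, None]
80 [None, None, None, None]
70 [2291, 2291, 2297, None]
60 [1056, 1055, 1077, None]
50 [1102, 1100, 1100, None]
40 [2519, 801, 782, None]
30 [760, 776, 751, None]
20 [416, 416, 416, 489]
10 [415, 414, 414, 479]
0 [1170, 1171, 1634, None]
-10 [1166, 1165, 1339, 1650]
-20 [731, 1313, 1337, None]
-30 [719, None, None, None]
-40 [None, None, None, None]
```

>>> drive_tool(commands=[[0.06,-0.0498,-0.0044,0,0.1745],[0.06,-0.0498,-0.0044,0,0.1745],[0.06,-0.0498,-0.0044,0,0.1745],[0.06,-0.0498,-0.0044,0,0.1745],[0.06,0,0,0,0]])

```text
t: 1.68
tcp_pos: [246.5, 155.0, 231.5]
tcp_rot: [3.141, 0.001, 2.127]
ft_force: [-0.2, 0.6, 0.0]
gripper_width: 60.1
grasp_force: 0.0
```

>>> drive_tool(commands=[[0.06,-0.0498,-0.0054,0,0.1745],[0.06,-0.0498,-0.0044,0,0.1745],[0.06,-0.0498,-0.0044,0,0.1745],[0.06,-0.0498,-0.0044,0,0.1745],[0.06,-0.0498,-0.0044,0,0.1745],[0.06,-0.0498,-0.0044,0,0.1745],[0.06,0,0,0,0]])

```text
t: 2.55
tcp_pos: [254.3, -133.1, 231.5]
tcp_rot: [3.141, 0.0, 1.083]
ft_force: [-0.0, -1.2, 0.1]
gripper_width: 60.4
grasp_force: 0.0
```

>>> drive_tool(commands=[[0.06,0,0,0,-0.163],[0.06,0,0,0,-0.163],[0.06,0,0,0,-0.162],[0.06,-0.022,0.041,0,0],[0.06,-0.022,0.041,0,0],[0.06,-0.021,0.041,0,0],[0.06,-0.021,0.041,0,0],[0.06,0,0,0,0],[0.06,0,0,0,0]])

```text
t: 3.68
tcp_pos: [418.9, -213.0, 230.5]
tcp_rot: [-3.14, -0.002, 1.582]
ft_force: [0.6, -1.2, -0.2]
gripper_width: 59.6
grasp_force: 0.0
```

```bash
python3 - <<'E'
from h import *
s=snap("wrist","pics/w1.png");W=cloud(*s[1:]);np.savez("w1.npz",im=s[0],W=W)
st=manip.read_state();print(st['tcp_pos'],st['tcp_rot'],s[4].round(2).tolist())
Z=W[...,2]
for n,c,rr in(("small",(418,-219),22),("big",(418,-289),30)):
    m=(np.hypot(W[...,0]-c[0],W[...,1]-c[1])<rr)&(Z>28)&(Z<46);P=W[m]
    if len(P): print(n,len(P),cv2.minEnclosingCircle(P[:,:2].astype(np.float32)),np.median(P[:,2]),P.mean(0))
print("bench",np.nanmedian(Z[(W[...,0]<340)&(Z<20)]))
E
```

```text
[ 418.42560452 -213.250402    230.79770293] [-3.14016964e+00 -1.32658702e-03  1.58087982e+00] [[1.0, 0.01, 0.0, 418.71], [0.01, -0.95, -0.32, -129.42], [-0.0, 0.32, -0.95, 373.36], [0.0, 0.0, 0.0, 1.0]]
small 790 ((419.5782775878906, -217.83575439453125), 17.873058319091797) 36.07822161719352 [ 419.50536862 -217.16713825   35.753034  ]
big 1410 ((419.2771301269531, -288.93402099609375), 26.50603675842285) 36.1519319482438 [ 419.58967242 -287.04844923   35.75187974]
bench 1.4496891409312411
```

View pics/w1.png

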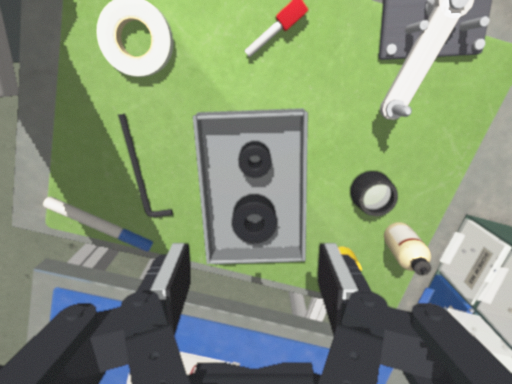

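The roller measures r = 17.9 mm with its top at z = 36, which matches the given size. The wrist picture shows it at (255,158) and the spindle tip at (400,110). I'll descend now.

>>> drive_tool(commands=[[0.06,-0.0046,0.0011,0.05,0.0],[0.06,0,0,0.05,0],[0.06,0,0,0.05,0],[0.06,0,0,0.035,0],[0.06,0,0,0,0],[0.06,0,0,0,0]])

```text
t: 4.47
tcp_pos: [420.3, -219.9, 47.7]
tcp_rot: [3.14, 0.001, 1.578]
ft_force: [-0.2, -1.3, 1.0]
gripper_width: 60.0
grasp_force: 0.0
```

>>> drive_tool(commands=[[0.06,0.0015,-0.0005,0.015,0],[0.06,0,0,0.015,0],[0.06,0,0,0.0085,0],[0.06,0,0,0,0],[0.036,0,0,0,0],[0.03,0,0,0,0],[0.03,0,0,0,0],[0.03,0,0,0,0]], grip_force=50)

```text
t: 5.48
tcp_pos: [419.9, -218.8, 8.8]
tcp_rot: [3.14, 0.001, 1.578]
ft_force: [-0.9, 0.4, 5.1]
gripper_width: 33.8
grasp_force: 49.7
```

```bash
python3 - <<'E'
from h import *
s=snap("wrist","pics/w2.png")
st=manip.read_state();print(st['tcp_pos'],st['tcp_rot'],st['gripper_width'],st['grasp_force'],st['ft_force'])
E
```

```text
[ 419.90471607 -218.80495011    8.76764193] [3.14031911e+00 9.91464787e-04 1.57786131e+00] 33.920134858746586 49.716524071991444 [-1.54780961  0.24892266  6.3685985 ]
```

>>> drive_tool(commands=[[0.03,0,0,-0.02,0],[0.03,0,0,-0.03,0],[0.03,0,0,-0.04,0],[0.03,0,0,-0.04,0],[0.03,0,0,0,0],[0.03,0,0,0,0]])

```text
t: 6.28
tcp_pos: [419.0, -218.1, 137.6]
tcp_rot: [-3.142, -0.0, 1.578]
ft_force: [-0.3, -0.8, -1.1]
gripper_width: 34.1
grasp_force: 49.9
```

```bash
python3 - <<'E'
from h import *
s=snap("wrist","pics/w3.png");W=cloud(*s[1:]);np.savez("w3.npz",im=s[0],W=W)
st=manip.read_state();print(st['tcp_pos'],st['tcp_rot'],st['gripper_width'],st['grasp_force'],st['ft_force'])
t=st['tcp_pos'];Z=W[...,2]
m=(np.hypot(W[...,0]-t[0],W[...,1]-t[1])<26)&(abs(Z-t[2]-27)<12);P=W[m];print(len(P),P.min(0),P.max(0),np.median(P[:,2]))
m=(np.hypot(W[...,0]-553,W[...,1]+162)<14)&(Z>55)&(Z<80);P=W[m];print("spindle",len(P),P.mean(0) if len(P) else 0)
# from w1
W=np.load("w1.npz")['W'];Z=W[...,2]
m=(np.hypot(W[...,0]-553,W[...,1]+162)<14)&(Z>50)&(Z<85);P=W[m];print("spindle w1",len(P),P.mean(0),P.min(0),P.max(0),np.argwhere(m).mean(0))
m=(Z>38)&(Z<47)&(np.hypot(W[...,0]-571,W[...,1]+113)<75);P=W[m];print("arm",len(P),cv2.minAreaRect(P[:,:2].astype(np.float32)),np.median(P[:,2]))
E
```

```text
[ 418.57335082 -217.82607582  136.96039604] [-3.14030831e+00 -9.45664410e-04  1.57784581e+00] 33.85728971030276 49.929971024394035 [-0.314221   -0.50165743 -0.95815018]
7675 [ 393.17899118 -235.53000867  151.96321018] [ 442.62315924 -199.5669649   175.95797854] 164.99936361382274
spindle 415 [ 551.32432989 -161.44438951   66.60341792]
spindle w1 195 [ 551.48071264 -161.60030674   65.72789931] [ 548.36150083 -166.82515341   50.081591  ] [ 557.95232352 -157.30251896   74.40352132] [110.21025641 401.83589744]
arm 3120 ((572.041259765625, -117.07710266113281), (115.11817932128906, 46.7464714050293), 52.42601013183594) 42.09820092456033
```

View pics/w3.png

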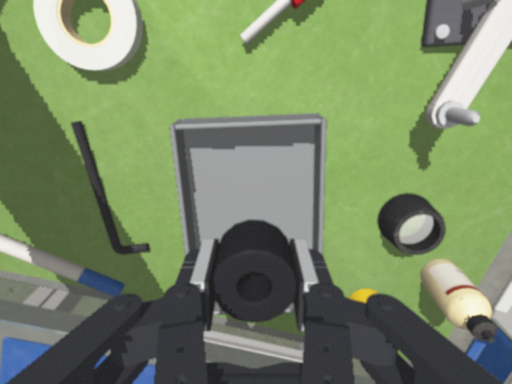

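The roller is held, with its bore at (253,287), and the spindle is at (455,115). I'll move beside the spindle so both can be measured near the image centre.

>>> drive_tool(commands=[[0.03,0.005,0.033,0,0],[0.03,0.005,0.033,0,0],[0.03,0.005,0.033,0,0],[0.03,0,0.033,0,0],[0.03,0,0,0,0],[0.03,0,0,0,0],[0.03,0,0,0,0]])

```text
t: 7.2
tcp_pos: [549.8, -202.2, 137.2]
tcp_rot: [-3.14, -0.001, 1.577]
ft_force: [-0.3, -0.2, -0.3]
gripper_width: 33.8
grasp_force: 50.1
```

```bash
cat > m.py <<'E'
from h import *
from scipy.optimize import least_squares
def circ(P,c0,r):
    f=lambda c:np.hypot(P[:,0]-c[0],P[:,1]-c[1])-r
    o=least_squares(f,c0,loss='soft_l1',f_scale=.5);return o.x,np.sqrt(np.mean(o.fun**2))
def measure(fn=None,sp=(551.5,-162)):
    st=manip.read_state();s=snap("wrist",fn);W=cloud(*s[1:]);np.savez("last.npz",im=s[0],W=W)
    t=st['tcp_pos'];print("tcp",t.round(1),st['tcp_rot'].round(4),"w",round(st['gripper_width'],1),"F",st['ft_force'].round(1))
    X,Y,Z=W[...,0],W[...,1],W[...,2]
    for lo,hi in((52,60),(60,68)):
        m=(np.hypot(X-sp[0],Y-sp[1])<9)&(Z>lo)&(Z<hi);P=W[m]
        if len(P)>10: print("spindle",lo,len(P),[np.round(a,2) for a in circ(P,P[:,:2].mean(0)-[0,3],5)])
    m=(np.hypot(X-sp[0],Y-sp[1])<9)&(Z>68)&(Z<80);P=W[m]
    if len(P): i=P[:,2].argsort()[-12:];print("tip",P[i].mean(0).round(1),P[:,2].max().round(1))
    m=(np.hypot(X-t[0],Y-t[1])<19.5)&(Y-t[1]>3)&(Z>t[2]+2)&(Z<t[2]+22)&(abs(X-t[0])<14);P=W[m]
    if len(P)>10: print("roller side",len(P),[np.round(a,2) for a in circ(P,t[:2],18)],P[:,2].min(),P[:,2].max())
    m=(np.hypot(X-t[0],Y-t[1])<24)&(Z>t[2]+24)&(Z<t[2]+32)&(abs(X-t[0])<12);P=W[m];print("roller top z",np.median(P[:,2])-t[2],P.min(0)-t,P.max(0)-t)
    A=np.c_[P[:,:2],np.ones(len(P))];print("top plane",np.linalg.lstsq(A,P[:,2],rcond=None)[0][:2].round(4))
    # bore: dark hole => points lower than top within radius 7
    return s,W
E
python3 -c "
from m import *
measure('pics/w4.png')"
```

```text
tcp [ 549.8 -202.2  137.2] [-3.1399e+00 -8.0000e-04  1.5771e+00] w 33.8 F [-0.3 -0.2 -0.3]
spindle 52 26 [array([ 553.86, -161.85]), np.float64(0.1)]
spindle 60 39 [array([ 553.9 , -161.91]), np.float64(0.21)]
tip [ 553.9 -161.8   73.8] 74.6
roller side 1318 [array([ 550.2 , -202.42]), np.float64(0.34)] 139.16325577555506 159.15590203370022
roller top z 27.517473009015617 [-11.99623222 -17.33961867  24.00604502] [11.98926419 18.34632091 30.06255833]
top plane [-0.007  -0.0087]
```

View pics/w4.png

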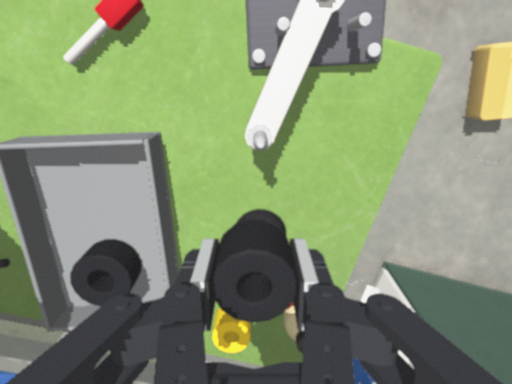

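>>> drive_tool(commands=[[0.03,0.02,0.002,0,0],[0.03,0.0205,0.0015,0,0],[0.03,0,0,0.025,0],[0.03,0,0,0.022,0],[0.03,0,0,0,0],[0.03,0,0,0,0],[0.03,0,0,0,0]])

```text
t: 8.12
tcp_pos: [555.2, -161.9, 91.9]
tcp_rot: [3.14, 0.001, 1.578]
ft_force: [0.4, 0.3, -0.2]
gripper_width: 33.7
grasp_force: 50.1
```

```bash
python3 -c "
from m import *
W=np.load('last.npz')['W'];Z=W[...,2]
m=(Z>46.5)&(Z<52)&(np.hypot(W[...,0]-587,W[...,1]+69)<16);P=W[m];print('nut',len(P),P.mean(0),P.min(0),P.max(0))
s,W=measure()
"
```

```text
nut 2 [593.07868865 -77.67716     47.37395022] [592.50080367 -77.70984422  47.19062911] [593.65657362 -77.64447577  47.55727133]
tcp [ 555.2 -161.9   91.9] [3.1398e+00 7.0000e-04 1.5781e+00] w 33.7 F [ 0.4  0.3 -0.2]
spindle 52 87 [array([ 553.81, -161.83]), np.float64(0.2)]
spindle 60 21 [array([ 553.95, -161.76]), np.float64(0.25)]
roller side 1325 [array([ 555.51, -162.1 ]), np.float64(0.34)] 93.97916164952406 113.89605364946989
roller top z 27.525780841935116 [-11.9850215  -17.56156021  24.00144678] [11.99265346 18.78521854 29.55277653]
top plane [ 0.0012 -0.0095]
```

>>> drive_tool(commands=[[0.03,0.0003,-0.0016,0,0],[0.03,0,0,0.008,0],[0.03,0,0,0.006,0],[0.03,0,0,0.006,0],[0.03,0,0,0,0],[0.03,0,0,0,0]])

```text
t: 8.93
tcp_pos: [552.8, -161.6, 70.7]
tcp_rot: [-3.142, -0.0, 1.578]
ft_force: [0.2, 0.2, -1.1]
gripper_width: 33.5
grasp_force: 50.1
```

```bash
python3 -c "
from m import *
s,W=measure()
"
```

```text
tcp [ 552.8 -161.6   70.7] [-3.1415 -0.      1.5778] w 33.5 F [ 0.2  0.2 -1.1]
tip [ 552.1 -168.3   79.7] 80.0
roller side 1328 [array([ 553.19, -161.81]), np.float64(0.34)] 72.74920903580224 92.73170218774497
roller top z 27.478178346112713 [-11.99994097 -17.76110668  24.01617611] [11.98403799 18.2672992  29.59419537]
top plane [-0.0013 -0.0116]
```

>>> drive_tool(commands=[[0.03,0,0,0.006,0],[0.03,0,0,0.006,0],[0.03,0,0,0.005,0],[0.03,0,0,0.003,0],[0.03,0,0,0,0],[0.03,0,0,0,0]])

```text
t: 9.72
tcp_pos: [552.9, -161.7, 50.9]
tcp_rot: [3.141, 0.0, 1.578]
ft_force: [0.7, 0.2, -1.0]
gripper_width: 33.7
grasp_force: 50.1
```

>>> drive_tool(commands=[[0.03,0,0,0.0015,0],[0.03,0,0,0.001,0],[0.03,0,0,0,0],[0.03,0,0,0,0]])

```text
t: 10.22
tcp_pos: [553.1, -161.8, 49.3]
tcp_rot: [3.141, 0.001, 1.578]
ft_force: [-0.7, 0.9, 5.3]
gripper_width: 33.7
grasp_force: 51.0
```

```bash
python3 -c "
from m import *
s,W=measure('pics/w5.png')
X,Y,Z=W[...,0],W[...,1],W[...,2]
m=(Z>45)&(Z<53)&(np.hypot(X-587,Y+69)<20);P=W[m];print('nut',len(P),P.mean(0) if len(P) else 0)
m=(Z>39)&(Z<45)&(np.hypot(X-575,Y+105)<60);P=W[m]
for y in (-130,-120,-110,-100,-90):
  q=P[abs(P[:,1]-y)<1.5];print(y,q[:,0].min(),q[:,0].max())
print(P[:,1].max(),np.median(P[:,2]))
"
```

```text
tcp [ 553.1 -161.8   49.3] [3.1406e+00 6.0000e-04 1.5778e+00] w 33.7 F [-0.7  0.9  5.3]
spindle 60 126 [array([ 553.22, -170.51]), np.float64(2.01)]
tip [ 547.1 -164.7   78.1] 78.4
roller side 1316 [array([ 553.45, -161.97]), np.float64(0.87)] 51.31160058828968 71.29342283290825
roller top z 27.52767971425196 [-11.99742058 -17.27650526  24.00807186] [11.99611607 18.35407602 29.44643241]
top plane [-0.0023 -0.0112]
nut 1345 [592.48240782 -69.88502668  48.0369107 ]
-130 554.9510763982933 579.501727900564
-120 559.0977090863025 583.5822766046765
-110 563.5325795712938 587.6981107311113
-100 567.7601062064974 592.0249176979532
-90 564.0198043419321 623.2895356107103
-55.18117351622956 42.10283903628954
```

View pics/w5.png

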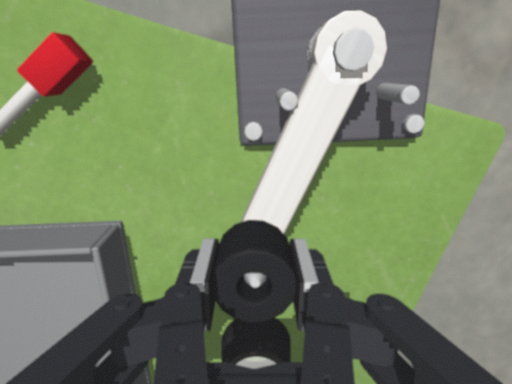

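The roller is seated: there is 5 N on the shoulder and its centre is at z of about 62. The picture shows the spindle tip in the bore at (256,278) and the nut at (352,48). The pivot at (592.5,-69.9) gives a 100.0 mm arm, which matches. Now the arc, first part.

>>> drive_tool(commands=[[0.03,-0.0031,0.0084,0,0],[0.03,-0.0024,0.0087,0,0],[0.03,-0.0016,0.0089,0,0],[0.03,-0.0008,0.009,0,0],[0.03,0,0.009,0,0],[0.03,0.0008,0.009,0,0],[0.03,0,0,0,0],[0.03,0,0,0,0]])

```text
t: 11.28
tcp_pos: [604.6, -170.0, 49.2]
tcp_rot: [-3.139, 0.004, 1.577]
ft_force: [-5.8, -2.8, 8.6]
gripper_width: 33.8
grasp_force: 51.1
```

>>> drive_tool(commands=[[0.03,0.0017,0.0089,0,0],[0.03,0.0024,0.0087,0,0],[0.03,0.0032,0.0084,-0.0005,0],[0.03,0.004,0.0081,0,0],[0.03,0.0012,0.0022,0,0],[0.03,0,0,0,0],[0.03,0,0,0,0]])

```text
t: 12.15
tcp_pos: [640.1, -158.1, 49.3]
tcp_rot: [-3.138, 0.005, 1.576]
ft_force: [-5.1, -5.4, 6.1]
gripper_width: 33.8
grasp_force: 50.9
```

```bash
python3 -c "
from m import *
s,W=measure('pics/w6.png',(640,-158))
X,Y,Z=W[...,0],W[...,1],W[...,2]
m=(Z>39)&(Z<44.5)&(np.hypot(X-592,Y+70)<95)&(Y<-82);P=W[m];t=np.array([X[m],Y[m]]).T-[592.5,-69.9]
r=np.hypot(*t.T);a=np.degrees(np.arctan2(t[:,1],t[:,0]))
for q in(35,45,55,65):
  k=abs(r-q)<1.5;print(q,k.sum(),a[k].min(),a[k].max(),np.median(a[k]))
"
```

```text
tcp [ 640.1 -158.1   49.3] [-3.1378  0.005   1.576 ] w 33.8 F [-5.1 -5.4  6.1]
spindle 60 123 [array([ 646.6 , -167.72]), np.float64(1.4)]
tip [ 635.8 -161.5   78. ] 78.2
roller side 1328 [array([ 640.48, -158.3 ]), np.float64(0.64)] 51.28908669987965 71.28436072305355
roller top z 27.47858422215821 [-11.99878161 -17.78276929  24.00579041] [11.99420777 18.23040127 29.27041933]
top plane [-0.0048 -0.0158]
35 448 -145.4371054340331 -26.272467546226707 -58.5420329931045
45 308 -76.49242778323175 -47.897676521566 -61.582379133814854
55 291 -73.81165361903642 -50.66943868073096 -61.622867681972814
65 267 -72.42115255161092 -52.636269146038245 -61.830493223815694
```

View pics/w6.png

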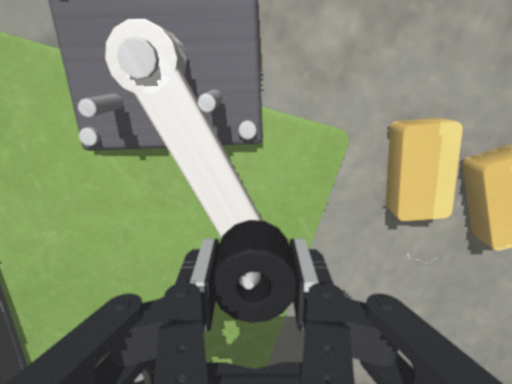

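The arm is at about -61.7°, which is roughly 0.89 rad. The spindle tip shows in the bore at (251,281). I'll press a little further to be sure of the stop.

>>> drive_tool(commands=[[0.03,0.001,0.0018,0,0],[0.03,0.0005,0.0009,0,0],[0.03,0,0,0,0],[0.03,0,0,0,0],[0.03,0,0,0,0]])

```text
t: 12.82
tcp_pos: [642.7, -156.7, 49.3]
tcp_rot: [-3.138, 0.005, 1.576]
ft_force: [-6.4, -6.8, 4.9]
gripper_width: 33.8
grasp_force: 50.9
```

```bash
python3 -c "
from m import *
s,W=measure('pics/w7.png',(640,-158))
X,Y,Z=W[...,0],W[...,1],W[...,2]
m=(Z>39)&(Z<44.5)&(np.hypot(X-592,Y+70)<95)&(Y<-82);t=np.array([X[m],Y[m]]).T-[592.5,-69.9]
r=np.hypot(*t.T);a=np.degrees(np.arctan2(t[:,1],t[:,0]))
for q in(45,55,65):
  k=abs(r-q)<1.5;print(q,a[k].min(),a[k].max(),np.median(a[k]))
"
```

```text
tcp [ 642.7 -156.7   49.3] [-3.1377  0.0053  1.5759] w 33.8 F [-6.4 -6.8  4.9]
spindle 60 103 [array([ 648.41, -166.98]), np.float64(1.54)]
tip [ 635.1 -160.2   78.4] 78.7
roller side 1331 [array([ 643.07, -156.94]), np.float64(0.64)] 51.327448247340385 71.27059854245914
roller top z 27.476938008425314 [-11.98642782 -17.20469888  24.01734738] [11.99523049 18.38088222 29.45224703]
top plane [-0.0058 -0.0146]
45 -74.66114822133707 -46.260236040098064 -59.26063291007105
55 -72.21772533773515 -49.058942301671586 -59.77383050452795
65 -70.08442027177819 -50.78949778649276 -59.984131361146495
```

The arm is still following the push, so it isn't at the stop yet. Pressing on.

>>> drive_tool(commands=[[0.03,0.001,0.0017,0,0],[0.03,0.001,0.0017,0,0],[0.03,0,0,0,0],[0.03,0,0,0,0],[0.03,0,0,0,0]])

```text
t: 13.5
tcp_pos: [643.0, -156.6, 49.2]
tcp_rot: [-3.132, 0.009, 1.574]
ft_force: [-15.2, -11.3, 10.7]
gripper_width: 34.0
grasp_force: 51.7
```

The tool has stopped moving and the force has jumped to 19 N, so the arm is on its stop. One last check, then I'll hand in.

```bash
python3 -c "
from m import *
s,W=measure('pics/w8.png',(640,-158))
X,Y,Z=W[...,0],W[...,1],W[...,2]
m=(Z>39)&(Z<44.5)&(np.hypot(X-592,Y+70)<95)&(Y<-82);t=np.array([X[m],Y[m]]).T-[592.5,-69.9]
r=np.hypot(*t.T);a=np.degrees(np.arctan2(t[:,1],t[:,0]))
for q in(45,55,65):
  k=abs(r-q)<1.5;print(q,a[k].min(),a[k].max(),np.median(a[k]))
print(manip.hand_in())
"
```

```text
tcp [ 643.  -156.6   49.2] [-3.1317  0.0089  1.5744] w 34.0 F [-15.2 -11.3  10.7]
spindle 60 95 [array([ 647.97, -167.15]), np.float64(1.47)]
tip [ 634.8 -156.8   78. ] 78.4
roller side 1327 [array([ 643.42, -156.8 ]), np.float64(0.64)] 51.20847770983349 71.16869556284638
roller top z 27.511567229129646 [-11.99250601 -17.6697348   24.00615617] [11.99555527 18.58484205 29.25376803]
top plane [-0.0077 -0.0174]
45 -74.3518057548374 -45.85716674083849 -59.567672873675285
55 -71.69502987302079 -48.89509399036241 -59.88308415644601
65 -70.36692033598216 -50.90434688585714 -60.072112548492306
the job is handed in; nothing more can be done
None
```

I handed the job in at 13.5 s with the smaller roller seated on the spindle and the gripper still holding the arm against its forward stop at about 19 N; `hand_in()` gave no verdict.

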